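# Start the pressure screw of the stone grinder

### The job

The bench-top stone grinder has been washed and its pressure screw stands loose in the threaded boss above the drum. First lock the arm: turn the black lock knob on the column a quarter turn clockwise until it clicks over its detent and its pointer faces the boss. Then start the screw without crossing the thread: without pulling it out, turn it backward (anticlockwise from above) until it climbs to the end of its thread and drops with its rib over the rib of the boss, then turn it forward (clockwise) one full turn, until the ribs are in line again, and finish there while still holding the screw head in the gripper; leave the cup beside the machine where it is.

Things in the scene. Friction and masses are not known exactly. Their poses are not given: they have to be found in the camera images.
- grinder: stone grinder, fixed machine of bare steel and aluminium; base slab 250 (x) by 350 (y) mm. Origin on the table, on the vertical axis of boss and screw; at yaw 0 its x axis points away from the robot, y to the left. Column 100 by 92 mm centred at y = -180 mm; from it a level arm (44 mm wide, z = 143 to 163 mm) carries the boss.
- drum_rim (a point): centre of the rim of the open steel drum under the boss: 214 mm across, rim at z = 112 mm; two grinding stones and a hub (top at z = 96 mm) stand in it
- boss_top (a point): centre of the mouth of the boss, a steel tube 58 mm outside, bore 37 mm, z = 138 to 174 mm
- boss_lugs (a point): middle between the boss's two inner thread lugs, round pins 4.5 mm thick at the +x and -x side of the bore, 144 mm above the table, out of sight; the screw's threads rest on them
- boss_rib (a point): upper outer end of the dark upright index rib on the boss, 33 mm from the axis on the grinder's -x side (toward the robot), z = 174 mm. When the two ribs are in line the screw has the yaw of the grinder.
- screw: steel pressure screw, 0.22 to 0.37 kg, 115 mm long, standing loose in the boss; origin at the centre of its hexagonal head, z up along its axis. Head 40 mm across flats, 46 mm across corners, 28 mm tall (z = -14 to 14 mm), a shallow dome on it to z = 17 mm; two flats face the screw's +x and -x, the others follow every 60 degrees. Tip at z = -98 mm.
- screw_flange (a point): centre of the top of the round flange under the head, 48 mm across, 6 mm thick, 14 mm below the centre of the head; fingers must stay above it
- screw_thread (a point): on the screw's axis, 88 mm below the head's centre, where its coarse right-hand two-start thread begins (starts 0.16 rad anticlockwise of the screw's +x and -x): 34 mm across, lead 20 mm a turn (10 mm from start to start), 1.5 mm axial play. Clockwise from above lowers the screw by 3.2 mm a radian, anticlockwise lifts it; friction holds it where it is left.
- screw_rib (a point): outer end of the dark index rib on the flange, 33 mm out on the screw's own -x side (a black line on the dome points to it). At the start the screw needs 0.9 to 1.9 rad backward. Just before the ribs meet the head's centre has climbed to 234 mm above the table; as they meet, or up to 0.25 rad beyond, the starts leave the lugs and it drops 10 mm (if held: lower it, push gently; at a wrong angle the push is stopped). One turn on: 204.5 mm.
- lock_knob (a joint): angle of the arm's lock knob on the column, rad, about a vertical axis, growing clockwise from above: 0 unlocked (pointer along the grinder's -x, toward the robot), 1.57 locked (pointer to the boss, along +y). An over-centre spring holds it at either end (0.1 Nm); past the middle (0.8) it snaps on to locked by itself when let go.
- lock_knob_grip (a point): middle of the knob's black grip bar, on the knob's axis, at y = -175 mm of the grinder, 190 mm above the table. Bar 46 mm long, 16 mm thick (grasp across this), its sides from z = 177 to 202 mm (top). The point turns with the knob: x axis along the bar, pointer at -x.
- clean_cup: small empty steel cup, 66 mm across, 33 mm tall, on the table to the left of the machine; origin at the centre of its underside; a bystander

How it is judged:
On the way, in this order (a step that is already met when the one before it is completed fails the run):
1. the lock knob has clicked over into the locked position (past 1.4 rad) (value of joint lock_knob above 1.4 rad), for 0.3 s.
2. the screw, turned backward, has climbed to the end of its thread (head centre 232.5 to 242 mm above the table, ribs within about 40 degrees) (z of screw in the frame of grinder between 0.2325 and 0.242 m and horizontal distance between screw_rib and boss_rib below 0.024 m).
3. the screw has dropped by one thread at the ribs (head centre 220 to 226.5 mm above the table, ribs within about 40 degrees) (z of screw in the frame of grinder between 0.22 and 0.2265 m and horizontal distance between screw_rib and boss_rib below 0.024 m and value of joint lock_knob above 1.4 rad), for 0.1 s.
At the end, for the whole second after the job is handed in: the arm is locked (knob past 1.4 rad), the screw is one turn (about 40 degrees more or less) past its drop: head centre 200.5 to 208.5 mm above the table and ribs in line within about 40 degrees, upright within 0.08 rad, still, and gripped by the fingers (more than 2 N) (z of screw in the frame of grinder between 0.2005 and 0.2085 m and horizontal distance between screw_rib and boss_rib below 0.024 m and value of joint lock_knob above 1.4 rad and angle between screw's own z axis and vertical below 0.08 rad and contact force between the fingers and screw above 2 N and linear speed of screw below 0.01 m/s and angular speed of screw below 0.1 rad/s); the arm keeps its last pose, push and grip.
It fails at once if the screw is pulled out of the boss (head centre above 246 mm) (z of screw in the frame of grinder above 0.246 m).
It fails at once if the screw is driven on toward the stones (head centre below 196 mm) (z of screw in the frame of grinder below 0.196 m).
It fails at once if the cup is shoved away (3 cm) (distance of clean_cup from where it was at the start of the episode above 0.03 m).
It also fails if it takes over 72 s, if anything falls off the work surface, if the arm or the gripper's body presses on something with over 40 N, if the wrist force passes 120 N, or if a joint passes its speed limit or range.

### The arm

A 6-joint arm with a two-finger parallel gripper is mounted at the origin on a cart in front of the work surface, level with it; the furniture and walls round the work are solid. World frame = base frame: x ahead of the robot, y to its left, z up, the work surface at z = 0. Lengths are in m, angles in rad, forces in N, time in s.
With the tool pointing down it reaches from about 0.35 to 0.85 m from the base axis. Payload 8.1 kg.
Tool frame: the origin (TCP) lies on the mounting face of the last link; the fingertips stand 186 mm ahead of it and the grasp point (between the pads) lies 167 mm ahead of it; z points along the fingers, y is the direction in which the jaws open and shut (so a half turn about z gives the same grasp; the last joint's range is limited). The gripper opens to 93 mm and grips with 3 to 60 N. Pads are 15 mm wide; open, the fingers measure 128 mm over their backs; the gripper's body (75 mm by 188 mm) begins 65 mm behind the grasp point.
Start: joints at [1.204, 0.13, 1.488, -0, 1.523, -0.085], TCP at [0.167, 0.576, 0.405] pointing down, gripper open.
Joint ranges: [-2.96, 2.96], [-0.89, 2.26], [0.02, 2.5], [-1.34, 4.48], [0, 2.73], [-2.66, 2.66]. Speed limits (rad/s): [2.39, 2.39, 2.79, 3.14, 3.14, 3.14].

### API

Orientations are given as a rotation vector (axis times angle).
In Python, from plant import robot, read_camera, spotter gives the robot as it stands.
- The arm moves only by the tool arm_command, never from a script. Its arguments are lists of equal length, an entry for each row: "xyz": the shift along the world's x, y, z in cm, a list of three; "turn": the turn, a rotation vector about the world's x, y, z in rad, a list of three. A call has 1 to 12 rows; each row shifts and turns the commanded pose from where the row before left it; what a row does not reach is not made up. A row lasts 1/8 s, in which the tool goes at most 62.5 mm and 10.7 degrees, less where a joint would pass 70% of its speed; a pose out of reach is approached as far as the arm can. A call is refused whole if a number of a shift passes 6.25 or a number of a turn 0.188, either way. A call with a gripper value outside its range is refused whole. "gripper" is the finger opening in cm, from 0 to 9.3, set as the call begins (left out, the last holds). The fingers move at their own pace and stop on an object; "force" is the grip in N (left out, the last holds). Time passes only in rows, so rows that do not move let the fingers close. It gives the time, the measured TCP pose, the force and the opening at its end, in the units of the state.
- robot.read_state(): the state, without advancing time (a new reading comes with each control period).
- read_camera(name): name is "scene" or "top"; returns a dict with "frame" (480x640x3 uint8, red, green, blue), "z_map" (480x640 float32, m along the optical axis (not along the pixel's ray), 0 where there is no reading), "fx", "fy", "cx", "cy" (pixels), "eye" and "orientation" of the camera in the world. Camera axes: x right, y down, z forward; pixel columns grow to the right and rows downward; lengths in m; the calibration is good to about 2 mm. A picture is of the moment at which its call begins.
- robot.close_job(): hands the job in, once; it reports no verdict.
Trained networks look in a picture, given as the dict that the camera call returned (one of the last four; its "shot" number tells which), for a name from the list of things; names that differ only in an ending like _2 or _b are one class to them, and where a whole thing is asked for, a point or a joint stands for the part that bears it (a point fixed in the world has none). Each returns a list of dicts, best first, with "confidence" (0 to 1); they miss things now and then, are a little off and sometimes report something else, mostly with a low value. They report only what shows in the picture. A call takes as long as a camera call.
- spotter.masks_of(picture, query): "pixels" (480x640 bool, what is visible of it) and "centre" ([row, column] in pixels, amid what is visible of it).
The state is a dict: "t": time; "q": joint angles; "dq": joint speeds; "joint_torque": joint torques, N m; "tool_pos": TCP position; "orientation": TCP orientation; "force": force on the tool from outside, world axes, zero at the start; "wrist_torque": the same for the moment, N m; "opening": finger opening in m.
Only numpy, scipy, OpenCV 4.12 (cv2) and the standard library are available. Lean on these libraries where they do the work, as an engineer would, in place of code of your own. Each camera call takes 0.05 s, during which the arm holds its last target. There are 200 camera calls.

## Working session

There is one attempt and no reset: what is moved stays moved. The work goes in short steps, Python scripts to look and compute and a tool call to move; the robot and the scene stay as the last step left them, time stands still between calls to the robot, and variables do not carry over. Pictures are saved under pics/ and viewed, about 8 in all and at most 12, crops included, and the job is handed in when it is done.

Besides the shell and the picture viewer there is one more tool, called as name(argument=value, ...) on one line, values as JSON. arm_command: Moves the arm, as the interface text tells. Its arguments: {"type":"object","properties":{"xyz":{"type":"array","items":{"type":"array","items":{"type":"number"}}},"turn":{"type":"array","items":{"type":"array","items":{"type":"number"}}},"gripper":{"type":"number"},"force":{"type":"number"}},"required":["xyz","turn"]}

```bash
mkdir -p pics; ls; cat > h.py <<'E'
import numpy as np, cv2
from scipy.spatial.transform import Rotation as R
from plant import robot, read_camera, spotter
def rot(p):
    o=np.array(p["orientation"]); return o if o.shape==(3,3) else R.from_rotvec(o).as_matrix()
def world(p,mask=None):
    z=p["z_map"]; v,u=np.nonzero((z>0)&(mask if mask is not None else True))
    d=z[v,u]; c=np.c_[(u-p["cx"])/p["fx"]*d,(v-p["cy"])/p["fy"]*d,d]
    return c@rot(p).T+np.array(p["eye"])
def px(p,w):
    c=(np.array(w)-np.array(p["eye"]))@rot(p); return c[...,0]/c[...,2]*p["fx"]+p["cx"], c[...,1]/c[...,2]*p["fy"]+p["cy"]
def save(p,n,crop=None,s=1):
    f=p["frame"][...,::-1]
    if crop: r0,r1,c0,c1=crop; f=f[r0:r1,c0:c1]
    cv2.imwrite("pics/"+n,cv2.resize(f,None,fx=s,fy=s,interpolation=cv2.INTER_CUBIC))
E
python3 - <<'E'
from h import *
print(robot.read_state())
for n in ["scene","top"]:
    p=read_camera(n); save(p,n+"0.png"); print(n,p["eye"],p["orientation"],p["fx"])
    for q in ["grinder","screw","lock_knob","clean_cup","screw_rib","boss_rib"]:
        for m in spotter.masks_of(p,q)[:1]:
            w=world(p,m["pixels"]); 
            print(q,round(m["confidence"],2),m["centre"],m["pixels"].sum(),np.median(w,0).round(3) if len(w) else '',np.percentile(w,[2,98],axis=0).round(3).tolist())
E
```

```text
pics
{'t': 0.0, 'q': array([ 1.20361020e+00,  1.31159859e-01,  1.48929460e+00, -3.52788040e-05,
        1.52301243e+00, -8.53858191e-02]), 'dq': array([-1.57494890e-03, -6.65090176e-04, -1.56220424e-03, -6.93453213e-04,
        1.41970090e-04,  1.24474542e-05]), 'joint_torque': array([-1.67145681e-04, -5.59815681e+01, -4.91773975e+01,  7.69777433e-02,
        3.48599965e-02, -9.57563475e-05]), 'tool_pos': array([0.16674261, 0.57611824, 0.4036795 ]), 'orientation': array([-4.41130613e-01, -3.11007615e+00,  2.88105889e-03]), 'force': array([-1.10757756, -0.09905328, -0.29126128]), 'wrist_torque': array([0.04170468, 0.00670939, 0.00316682]), 'opening': 0.09313435789362991}
scene [ 0.11637626 -0.56742116  1.03092284] [-2.38966352  0.68718763 -0.26177479] 585.2521479656406
grinder 0.8 [306.6, 338.5] 19416 [ 0.487 -0.097  0.059] [[0.384, -0.235, 0.022], [0.635, 0.096, 0.176]]
screw 0.77 [224.4, 316.6] 814 [ 0.497 -0.011  0.231] [[0.482, -0.023, 0.171], [0.523, 0.018, 0.245]]
lock_knob 0.56 [295.3, 387.1] 588 [ 0.53  -0.179  0.183] [[0.511, -0.195, 0.171], [0.554, -0.152, 0.202]]
clean_cup 
[... 317 characters left out ...]
 0.02349415 0.9920477 ] [-2.14454041  2.10321311 -0.21106747] 505.90448776520833
grinder 0.63 [263.8, 360.7] 22727 [ 0.495 -0.063  0.055] [[0.384, -0.224, 0.026], [0.639, 0.106, 0.177]]
screw 0.98 [246.8, 327.4] 823 [ 0.5   -0.     0.242] [[0.483, -0.024, 0.167], [0.524, 0.022, 0.246]]
lock_knob 0.74 [236.3, 431.1] 626 [ 0.531 -0.168  0.184] [[0.512, -0.194, 0.174], [0.552, -0.151, 0.202]]
clean_cup 0.81 [334.5, 246.4] 998 [0.375 0.145 0.004] [[0.344, 0.113, -0.003], [0.404, 0.172, 0.033]]
screw_rib 0.96 [248.4, 327.2] 744 [0.5   0.    0.242] [[0.483, -0.02, 0.212], [0.522, 0.021, 0.246]]
boss_rib 0.96 [265.9, 361.6] 22755 [ 0.495 -0.063  0.055] [[0.385, -0.224, 0.026], [0.64, 0.106, 0.177]]
```

View images.

```bash
python3 - <<'E'
from h import *
p=read_camera("top"); save(p,"t1.png",(170,330,270,500),3.4)
E
```

```text
(no output)
```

View pics/t1.png

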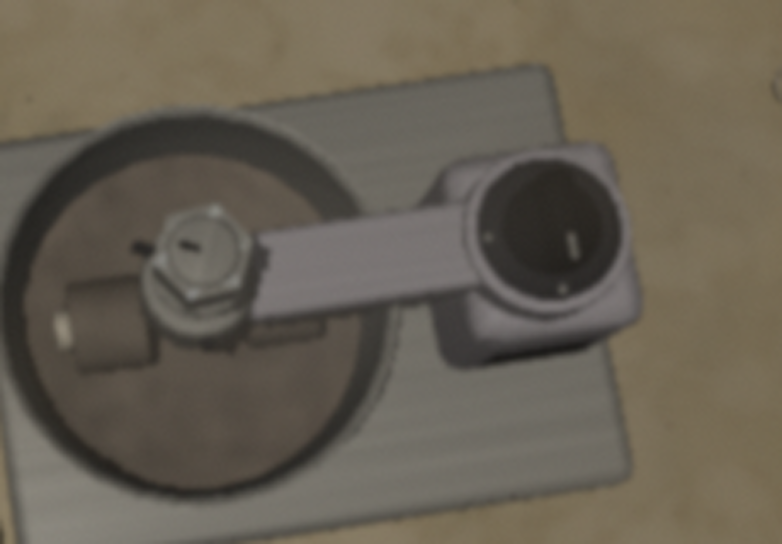

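View pics/scene0.png

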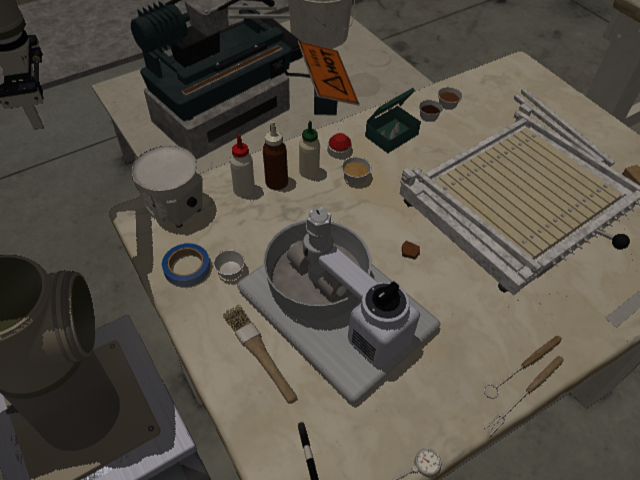

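```bash
python3 - <<'E'
from h import *
for n in ["top","scene"]:
    p=read_camera(n); w=world(p)
    def sel(z0,z1,c,r): return w[(w[:,2]>z0)&(w[:,2]<z1)&(np.hypot(w[:,0]-c[0],w[:,1]-c[1])<r)]
    def mec(a): return cv2.minEnclosingCircle(np.float32(a[:,:2]))
    h=sel(.236,.252,(.503,0),.05); print(n,"head",mec(h),np.percentile(h[:,2],[5,50,98]),len(h))
    hz=np.percentile(h[:,2],98)
    k=sel(.194,.21,(.531,-.172),.05); print("knob",cv2.minAreaRect(np.float32(k[:,:2])),np.percentile(k[:,2],[5,50,95]),len(k))
    r=sel(.106,.116,(.5,0),.16); 
    from scipy.optimize import least_squares
    f=least_squares(lambda q:np.hypot(r[:,0]-q[0],r[:,1]-q[1])-q[2],[.5,0,.107],loss='soft_l1',f_scale=.002); print("rim",f.x,len(r))
    s=w[(w[:,2]>.015)&(w[:,2]<.035)&(abs(w[:,0]-.5)<.25)&(abs(w[:,1]+.07)<.26)]
    print("slab",cv2.minAreaRect(np.float32(s[:,:2])),np.median(s[:,2]))
    # dark line on the dome: rays onto z=hz
    v,u=np.mgrid[:480,:640]; d=np.stack([(u-p["cx"])/p["fx"],(v-p["cy"])/p["fy"],np.ones(u.shape)],-1)@rot(p).T
    P=np.array(p["eye"])+d*((hz-p["eye"][2])/d[...,2])[...,None]
    g=p["frame"].mean(2); c,_=mec(h)
    m=(np.hypot(P[...,0]-c[0],P[...,1]-c[1])<.016)
    m2=m&(g<np.median(g[m])*.65)
    q=P[m2][:,:2]-c; print("line n",m2.sum(),"mean",q.mean(0).round(4)); 
    U,S,V=np.linalg.svd(q-q.mean(0)); print("dir",V[0],S)
E
```

```text
top head ((0.5037418603897095, -0.0003609766426961869), 0.022378500550985336) [0.2397018  0.24294346 0.2465423 ] 605
knob ((0.534170389175415, -0.17241811752319336), (0.04610636457800865, 0.01631624810397625), 9.752922058105469) [0.19645822 0.19989557 0.20231309] 277
rim [ 0.50415444 -0.0009641   0.10334073] 1179
slab ((0.5004943013191223, -0.022938281297683716), (0.44872263073921204, 0.4778866469860077), 6.403005599975586) 0.030229928243859616
line n 6 mean [0.0027 0.0061]
dir [0.20942264 0.97782522] [0.00402159 0.0015578 ]
scene head ((0.5038004517555237, -0.0006120065227150917), 0.023868460208177567) [0.23778518 0.24152006 0.24617616] 357
knob ((0.5342069864273071, -0.17308594286441803), (0.046012960374355316, 0.016658104956150055), 10.787582397460938) [0.19511001 0.19912613 0.20151298] 216
rim [ 0.50370266 -0.00136401  0.10358549] 633
slab ((0.49899452924728394, -0.03748038411140442), (0.4510404169559479, 0.4996969997882843), 5.611294269561768) 0.02910090662273146
line n 9 mean [0.0013 0.0063]
dir [-0.04099945 -0.99915917] [0.00854499 0.0030381 ]
```

arm_command(xyz=[[2, -4.2, 3.5], [2, -4.2, 3.5], [2, -4.2, 0], [2, -4.2, 0], [2, -4.2, 0], [2, -4.2, 0], [2, -4.2, 0], [2, -4.2, 0], [2, -4.2, 0], [2, -4.2, 0], [2, -4.2, 0], [2, -4.2, 0]], turn=[[0, 0, 0.04], [0, 0, 0.04], [0, 0, 0.04], [0, 0, 0.04], [0, 0, 0.04], [0, 0, 0.04], [0, 0, 0.04], [0, 0, 0.04], [0, 0, 0.04], [0, 0, 0.04], [0, 0, 0.04], [0, 0, 0]])

```text
t: 2.35
tool_pos: [0.4071, 0.0708, 0.475]
orientation: [-0.249, 3.131, 0.0]
force: [0.2, -0.3, -0.6]
opening: 0.093
```

```bash
cat >> h.py <<'E'
def st(gx=None,gy=None,gz=None,ga=None):
    s=robot.read_state(); M=R.from_rotvec(s["orientation"]).as_matrix(); g=s["tool_pos"]+.167*M[:,2]
    print("t",round(s["t"],2),"grasp",g.round(4),"yaw",round(np.arctan2(M[1,1],M[0,1]),3),"zaxis",M[:,2].round(4),"q",s["q"].round(2),"F",s["force"].round(1),"T",s["wrist_torque"].round(2),"op",round(s["opening"],4))
    return s,g,M
E
python3 -c "
from h import *
st()"
```

```text
t 2.35 grasp [0.4073 0.0709 0.308 ] yaw 1.73 zaxis [ 9.e-04  1.e-04 -1.e+00] q [ 0.05 -0.41  1.85  0.    1.7  -1.68] F [ 0.2 -0.3 -0.6] T [ 0.03 -0.04  0.01] op 0.093
```

arm_command(xyz=[[2.1, -4.05, 0], [2.1, -4.05, 0], [2.1, -4.05, 0], [2.1, -4.05, 0], [2.1, -4.05, 0], [2.2, -4.1, 0], [0, 0, -3], [0, 0, -3], [0, 0, -2], [0, 0, 0], [0, 0, 0]], turn=[[0, 0, 0.016], [0, 0, 0], [0, 0, 0], [0, 0, 0], [0, 0, 0], [0, 0, 0], [0, 0, 0], [0, 0, 0], [0, 0, 0], [0, 0, 0], [0, 0, 0]], gripper=5)

```text
t: 3.72
tool_pos: [0.5341, -0.1711, 0.3961]
orientation: [-0.274, 3.128, -0.001]
force: [-0.7, 0.6, 0.3]
opening: 0.0501
```

```bash
python3 -c "
from h import *
st()
p=read_camera('scene'); save(p,'k.png',(170,330,290,490),4)"
```

```text
t 3.73 grasp [ 0.5344 -0.1712  0.2291] yaw 1.745 zaxis [ 1.7e-03 -7.0e-04 -1.0e+00] q [-0.4   0.03  1.61 -0.    1.5  -2.15] F [-0.7  0.6  0.3] T [ 0.06  0.02 -0.02] op 0.0501
```

View pics/k.png

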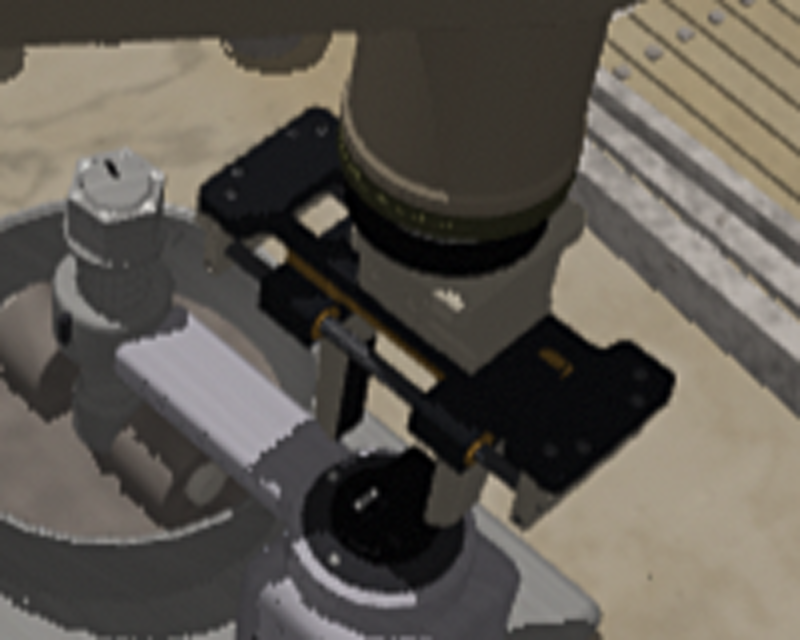

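arm_command(xyz=[[0, -0.15, -1.6], [0, 0, -1.5], [0, 0, 0], [0, 0, 0], [0, 0, 0], [0, 0, 0]], turn=[[0, 0, 0], [0, 0, 0], [0, 0, 0], [0, 0, 0], [0, 0, 0], [0, 0, 0]])

```text
t: 4.53
tool_pos: [0.534, -0.1727, 0.3643]
orientation: [-0.273, 3.129, -0.001]
force: [-0.3, 0.3, 0.2]
opening: 0.05
```

arm_command(xyz=[[0, 0, 0], [0, 0, 0], [0, 0, 0], [0, 0, 0], [0, 0, 0], [0, 0, 0]], turn=[[0, 0, 0], [0, 0, 0], [0, 0, 0], [0, 0, 0], [0, 0, 0], [0, 0, 0]], gripper=0.5, force=20)

```text
t: 5.28
tool_pos: [0.5339, -0.1722, 0.364]
orientation: [-0.274, 3.129, 0.001]
force: [-1.9, 5.6, 4.4]
opening: 0.016
```

arm_command(xyz=[[0, 0.03, 0], [0, 0, 0], [0, 0, 0], [0, 0, 0], [0, 0, 0], [0, 0, 0], [0, 0, 0], [0, 0, 0], [0, 0, 0], [0, 0, 0], [0, 0, 0], [0, 0, 0]], turn=[[0, 0, -0.15], [0, 0, -0.15], [0, 0, -0.15], [0, 0, -0.15], [0, 0, -0.15], [0, 0, -0.15], [0, 0, -0.15], [0, 0, -0.15], [0, 0, -0.15], [0, 0, -0.15], [0, 0, -0.08], [0, 0, 0]])

```text
t: 6.78
tool_pos: [0.5345, -0.1711, 0.364]
orientation: [2.031, 2.397, 0.005]
force: [4.2, 10.1, 2.6]
opening: 0.0162
```

```bash
python3 -c "
from h import *
st()"
```

```text
t 6.78 grasp [ 0.5348 -0.1708  0.197 ] yaw 0.165 zaxis [ 0.002   0.0022 -1.    ] q [-0.4   0.05  1.65  0.    1.44 -0.57] F [ 4.2 10.1  2.6] T [ 1.65 -0.51  0.14] op 0.0162
```

arm_command(xyz=[[0, 0, 0], [0, 0, 0], [0, 0, 0], [0, 0, 3], [0, 0, 6], [-3, -4, 4], [-5, -3, 0]], turn=[[0, 0, 0], [0, 0, 0], [0, 0, 0], [0, 0, 0], [0, 0, -0.15], [0, 0, -0.15], [0, 0, -0.15]], gripper=6)

```text
t: 7.65
tool_pos: [0.4543, -0.2425, 0.4966]
orientation: [2.513, 1.875, 0.002]
force: [-0.6, -1.4, -0.9]
opening: 0.06
```

```bash
python3 -c "
from h import *
st()
a=read_camera('scene');b=read_camera('top')
A=cv2.resize(a['frame'][190:320,290:420,::-1],(400,400),interpolation=2);B=cv2.resize(b['frame'][210:290,290:370,::-1],(400,400),interpolation=2)
cv2.imwrite('pics/two.png',np.hstack([A,B]))
for p in (a,b):
  for q in ([.504,-.0008,.246],[.504,-.0008,.215]):
    for ang in (1.2,1.4,1.6): print(px(p,np.array(q)+.033*np.array([np.cos(ang),np.sin(ang),0])))
  print('axis',px(p,np.array([.504,-.0008,.246])))
"
```

```text
t 7.65 grasp [ 0.4551 -0.2432  0.3296] yaw -0.289 zaxis [ 0.0045 -0.0039 -1.    ] q [-0.59 -0.12  1.58 -0.    1.68 -0.3 ] F [-0.6 -1.4 -0.9] T [-0.05  0.08 -0.01] op 0.06
(np.float64(315.1336516997683), np.float64(200.57432948269513))
(np.float64(311.65797703116084), np.float64(201.3181452747181))
(np.float64(308.4506159246244), np.float64(202.56426927432818))
(np.float64(314.8101909931005), np.float64(211.87702950933308))
(np.float64(311.411765501586), np.float64(212.61748484160515))
(np.float64(308.2757139125333), np.float64(213.856837737547))
axis (np.float64(318.7726577115859), np.float64(214.062218775303))
(np.float64(309.18967282477524), np.float64(235.24736933683167))
(np.float64(307.93148961214814), np.float64(239.33871268873253))
(np.float64(307.5276098938712), np.float64(243.60596236619486))
(np.float64(309.2691406102457), np.float64(239.49640537291185))
(np.float64(308.0593752426639), np.float64(243.4372205315191))
(np.float64(307.67122555056676), np.float64(247.5468970760779))
axis (np.float64(329.45306594490575), np.float64(243.41628081926328))
```

View pics/two.png

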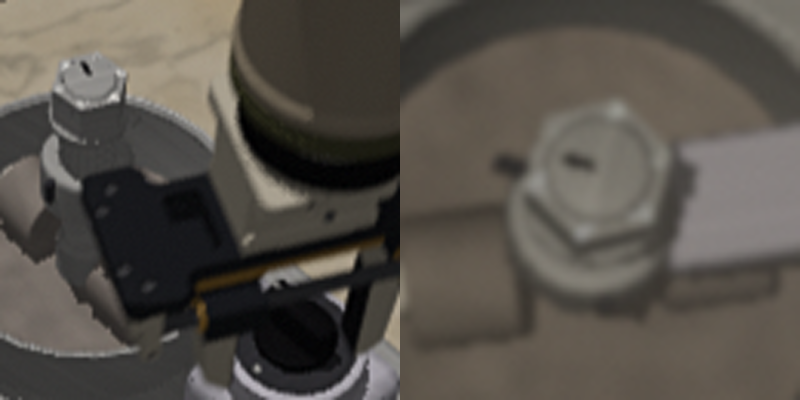

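arm_command(xyz=[[1, 4.8, 0], [1, 4.8, 0], [1, 4.8, 0], [1, 4.8, 0], [0.9, 5, 0], [0, 0, -2], [0, 0, -2], [0, 0, 0], [0, 0, 0]], turn=[[0, 0, -0.1], [0, 0, -0.1], [0, 0, -0.1], [0, 0, -0.1], [0, 0, -0.025], [0, 0, 0], [0, 0, 0], [0, 0, 0], [0, 0, 0]], gripper=7)

```text
t: 8.88
tool_pos: [0.5035, -0.0004, 0.4527]
orientation: [-2.856, -1.309, 0.001]
force: [0.0, -1.0, 0.5]
opening: 0.0701
```

```bash
python3 -c "
from h import *
st()
b=read_camera('scene');w=world(b)
k=w[(w[:,2]>.192)&(w[:,2]<.21)&(np.hypot(w[:,0]-.534,w[:,1]+.173)<.04)]; print(len(k),cv2.minAreaRect(np.float32(k[:,:2])))
save(b,'s3.png',(180,330,270,470),4)"
```

```text
t 8.88 grasp [ 5.034e-01 -4.000e-04  2.857e-01] yaw -0.712 zaxis [-4.e-04 -1.e-04 -1.e+00] q [-0.1  -0.15  1.68 -0.    1.61  0.61] F [ 0.  -1.   0.5] T [-0.04  0.14 -0.02] op 0.0701
240 ((0.5333624482154846, -0.1731848418712616), (0.01657710038125515, 0.046857282519340515), 9.158106803894043)
```

View pics/s3.png

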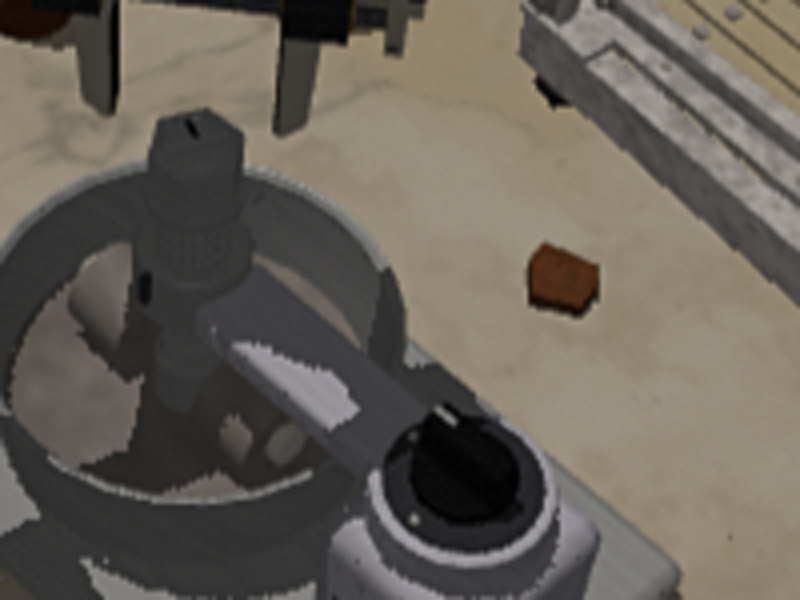

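arm_command(xyz=[[0.05, -0.05, -2.4], [0, 0, -2.4], [0, 0, 0], [0, 0, 0]], turn=[[0, 0, 0], [0, 0, 0], [0, 0, 0], [0, 0, 0]])

```text
t: 9.43
tool_pos: [0.5044, -0.0002, 0.4063]
orientation: [2.855, 1.31, 0.002]
force: [0.2, -0.3, 0.4]
opening: 0.0698
```

arm_command(xyz=[[0, 0, 0], [0, 0, 0], [0, 0, 0], [0, 0, 0], [0, 0, 0], [0, 0, 0]], turn=[[0, 0, 0], [0, 0, 0], [0, 0, 0], [0, 0, 0], [0, 0, 0], [0, 0, 0]], gripper=3, force=20)

```text
t: 10.18
tool_pos: [0.5041, 0.0001, 0.405]
orientation: [2.855, 1.311, 0.0]
force: [-0.8, 1.1, 2.1]
opening: 0.0405
```

```bash
python3 -c "
from h import *
st()"
```

```text
t 10.18 grasp [5.041e-01 1.000e-04 2.380e-01] yaw -0.71 zaxis [ 3.e-04 -0.e+00 -1.e+00] q [-0.1  -0.13  1.75 -0.    1.52  0.61] F [-0.8  1.1  2.1] T [-0.04  0.16  0.03] op 0.0405
```

arm_command(xyz=[[0, 0, 0.05], [0, 0, 0.05], [0, 0, 0.05], [0, 0, 0.05], [0, 0, 0.05], [0, 0, 0.05], [0, 0, 0]], turn=[[0, 0, 0.16], [0, 0, 0.16], [0, 0, 0.16], [0, 0, 0.16], [0, 0, 0.16], [0, 0, 0.16], [0, 0, 0]])

```text
t: 11.05
tool_pos: [0.5041, 0.0001, 0.408]
orientation: [1.928, 2.48, 0.0]
force: [0.4, 0.7, 2.6]
opening: 0.0404
```

```bash
python3 -c "
from h import *
st()"
```

```text
t 11.05 grasp [5.042e-01 1.000e-04 2.410e-01] yaw 0.249 zaxis [ 4.e-04  0.e+00 -1.e+00] q [-0.1  -0.13  1.75  0.    1.53 -0.35] F [0.4 0.7 2.6] T [-0.04  0.03  0.  ] op 0.0404
```

arm_command(xyz=[[0, 0, 0.05], [0, 0, 0.05], [0, 0, 0.05], [0, 0, 0.05], [0, 0, 0.05], [0, 0, 0.04], [0, 0, 0]], turn=[[0, 0, 0.16], [0, 0, 0.16], [0, 0, 0.16], [0, 0, 0.16], [0, 0, 0.16], [0, 0, 0.08], [0, 0, 0]])

```text
t: 11.92
tool_pos: [0.5041, 0.0001, 0.4106]
orientation: [0.693, 3.064, -0.0]
force: [1.0, -0.7, 0.7]
opening: 0.0405
```

```bash
python3 -c "
from h import *
st()
p=read_camera('top'); a=read_camera('scene')
for n in (p,a):
  for m in spotter.masks_of(n,'screw')[:1]:
    w=world(n,m['pixels']);print(m['confidence'],len(w),np.percentile(w,[2,50,98],axis=0).round(4))
A=cv2.resize(a['frame'][180:270,270:360,::-1],(400,400),interpolation=2);B=cv2.resize(p['frame'][210:290,290:370,::-1],(400,400),interpolation=2)
cv2.imwrite('pics/two2.png',np.hstack([A,B]))
"
```

```text
t 11.93 grasp [5.042e-01 1.000e-04 2.436e-01] yaw 1.126 zaxis [ 2.e-04 -1.e-04 -1.e+00] q [-0.1  -0.13  1.74 -0.    1.53 -1.23] F [ 1.  -0.7  0.7] T [-0.09 -0.27  0.04] op 0.0405
0.61 10220 [[ 0.3783 -0.2342  0.0264]
 [ 0.4566 -0.0214  0.0547]
 [ 0.583   0.0867  0.1844]]
0.77 310 [[ 0.4444 -0.0633  0.1687]
 [ 0.4917 -0.0131  0.1926]
 [ 0.523   0.0226  0.307 ]]
```

View pics/two2.png

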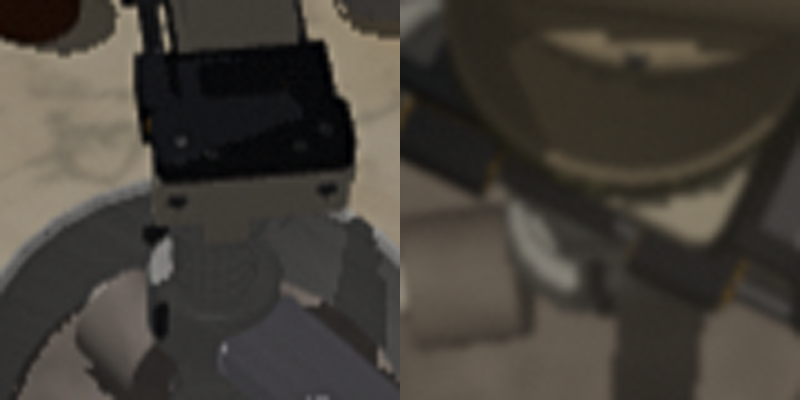

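arm_command(xyz=[[0, 0, 0.03], [0, 0, 0.03], [0, 0, 0], [0, 0, 0]], turn=[[0, 0, 0.06], [0, 0, 0.06], [0, 0, 0], [0, 0, 0]])

```text
t: 12.62
tool_pos: [0.504, 0.0001, 0.4109]
orientation: [-0.505, -3.1, -0.0]
force: [1.5, 0.6, -2.9]
opening: 0.0407
```

arm_command(xyz=[[0, 0, -0.1], [0, 0, -0.1], [0, 0, 0], [0, 0, 0]], turn=[[0, 0, 0], [0, 0, 0], [0, 0, 0], [0, 0, 0]])

```text
t: 13.12
tool_pos: [0.504, -0.0, 0.4093]
orientation: [0.502, 3.101, -0.0]
force: [1.9, -1.3, -1.2]
opening: 0.0408
```

```bash
python3 -c "
from h import *
st()"
```

```text
t 13.12 grasp [ 0.504  -0.      0.2423] yaw 1.25 zaxis [ 0.e+00 -2.e-04 -1.e+00] q [-0.1  -0.13  1.74 -0.    1.53 -1.35] F [ 1.9 -1.3 -1.2] T [-0.15 -0.43  0.04] op 0.0408
```

arm_command(xyz=[[0, 0, -0.1], [0, 0, -0.1], [0, 0, 0], [0, 0, 0]], turn=[[0, 0, 0], [0, 0, 0], [0, 0, 0], [0, 0, 0]])

```text
t: 13.62
tool_pos: [0.5041, 0.0, 0.4076]
orientation: [0.502, 3.101, -0.0]
force: [1.2, -2.0, 3.1]
opening: 0.0407
```

arm_command(xyz=[[0, 0, -0.1], [0, 0, 0], [0, 0, 0]], turn=[[0, 0, 0], [0, 0, 0], [0, 0, 0]])

```text
t: 14.0
tool_pos: [0.5042, 0.0, 0.4068]
orientation: [0.501, 3.1, -0.0]
force: [1.5, -1.6, 5.2]
opening: 0.0406
```

```bash
python3 -c "
from h import *
st()"
```

```text
t 14.0 grasp [ 0.5044 -0.      0.2398] yaw 1.25 zaxis [ 1.e-03 -3.e-04 -1.e+00] q [-0.1  -0.13  1.75 -0.    1.53 -1.35] F [ 1.5 -1.6  5.2] T [-0.47 -0.3   0.15] op 0.0406
```

arm_command(xyz=[[0, 0, 0], [0, 0, 0], [0, 0, 0], [0, 0, 0]], turn=[[0, 0, 0.04], [0, 0, 0.04], [0, 0, 0], [0, 0, 0]])

```text
t: 14.5
tool_pos: [0.504, 0.0002, 0.4058]
orientation: [-0.379, -3.118, -0.0]
force: [2.2, -0.1, -1.0]
opening: 0.0405
```

```bash
python3 -c "
from h import *
st()"
```

```text
t 14.5 grasp [5.039e-01 3.000e-04 2.388e-01] yaw 1.329 zaxis [-6.e-04  3.e-04 -1.e+00] q [-0.1  -0.13  1.75  0.    1.53 -1.43] F [ 2.2 -0.1 -1. ] T [-0.08 -0.59 -0.01] op 0.0405
```

arm_command(xyz=[[0, 0, -0.1], [0, 0, -0.1], [0, 0, -0.1], [0, 0, 0], [0, 0, 0]], turn=[[0, 0, 0], [0, 0, 0], [0, 0, 0], [0, 0, 0], [0, 0, 0]])

```text
t: 15.12
tool_pos: [0.504, 0.0002, 0.4031]
orientation: [-0.377, -3.118, -0.0]
force: [1.1, -0.2, -1.5]
opening: 0.0406
```

```bash
python3 -c "
from h import *
st()"
```

```text
t 15.12 grasp [5.039e-01 2.000e-04 2.361e-01] yaw 1.33 zaxis [-4.e-04  1.e-04 -1.e+00] q [-0.1  -0.13  1.75  0.    1.52 -1.43] F [ 1.1 -0.2 -1.5] T [ 0.16 -0.58  0.  ] op 0.0406
```

arm_command(xyz=[[0, 0, -0.1], [0, 0, -0.1], [0, 0, -0.1], [0, 0, -0.1], [0, 0, -0.1], [0, 0, 0], [0, 0, 0]], turn=[[0, 0, 0], [0, 0, 0], [0, 0, 0], [0, 0, 0], [0, 0, 0], [0, 0, 0], [0, 0, 0]])

```text
t: 16.0
tool_pos: [0.5046, 0.0001, 0.401]
orientation: [0.377, 3.115, 0.0]
force: [-0.6, 1.8, 12.8]
opening: 0.0404
```

arm_command(xyz=[[0, 0, -0.1], [0, 0, 0], [0, 0, 0]], turn=[[0, 0, 0], [0, 0, 0], [0, 0, 0]])

```text
t: 16.38
tool_pos: [0.5047, 0.0001, 0.4008]
orientation: [0.377, 3.114, 0.001]
force: [-0.8, 1.1, 17.0]
opening: 0.0402
```

arm_command(xyz=[[0, 0, -0.1], [0, 0, 0], [0, 0, 0]], turn=[[0, 0, 0], [0, 0, 0], [0, 0, 0]])

```text
t: 16.75
tool_pos: [0.5049, 0.0001, 0.4006]
orientation: [0.377, 3.112, 0.001]
force: [-1.1, 1.4, 20.3]
opening: 0.0405
```

arm_command(xyz=[[0, 0, 0.15], [0, 0, 0.1], [0, 0, 0], [0, 0, 0]], turn=[[0, 0, 0], [0, 0, 0], [0, 0, 0], [0, 0, 0]])

```text
t: 17.25
tool_pos: [0.5046, 0.0001, 0.4009]
orientation: [0.377, 3.115, 0.0]
force: [1.8, 0.6, 9.5]
opening: 0.0404
```

```bash
python3 -c "
from h import *
st()
a=read_camera('scene');b=read_camera('top')
for p in (a,b):
  w=world(p); s=w[(np.hypot(w[:,0]-.504,w[:,1]+.0005)<.0245)&(w[:,2]>.18)&(w[:,2]<.225)]
  print(np.histogram(s[:,2],bins=np.arange(.18,.226,.003)))
A=cv2.resize(a['frame'][180:270,270:360,::-1],(400,400),interpolation=2);B=cv2.resize(b['frame'][210:290,290:370,::-1],(400,400),interpolation=2)
cv2.imwrite('pics/two3.png',np.hstack([A,B]))
"
```

```text
t 17.25 grasp [5.052e-01 1.000e-04 2.339e-01] yaw 1.33 zaxis [ 3.6e-03 -2.0e-04 -1.0e+00] q [-0.1  -0.13  1.76  0.    1.51 -1.43] F [1.8 0.6 9.5] T [ 0.23 -0.3  -0.06] op 0.0404
(array([20, 13,  9, 19,  6,  0,  0,  9, 18, 20, 16,  9, 10, 12,  8]), array([0.18 , 0.183, 0.186, 0.189, 0.192, 0.195, 0.198, 0.201, 0.204,
       0.207, 0.21 , 0.213, 0.216, 0.219, 0.222, 0.225]))
(array([ 0,  0,  0,  0,  0,  0,  0,  0,  6, 43, 22,  7,  7,  6,  7]), array([0.18 , 0.183, 0.186, 0.189, 0.192, 0.195, 0.198, 0.201, 0.204,
       0.207, 0.21 , 0.213, 0.216, 0.219, 0.222, 0.225]))
```

View pics/two3.png

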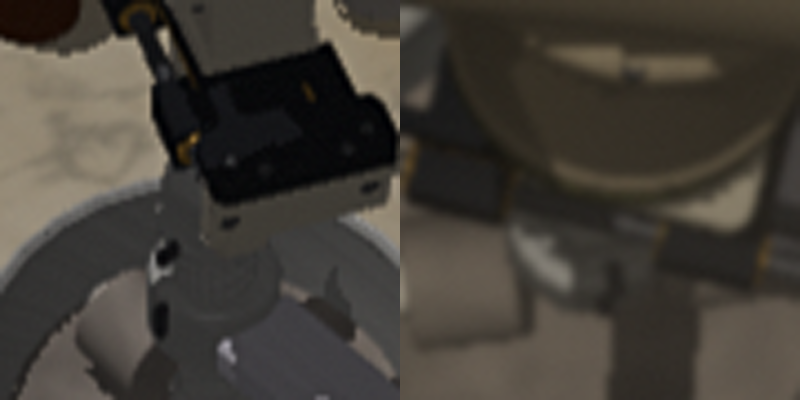

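arm_command(xyz=[[0, 0, 0], [0, 0, -0.05], [0, 0, -0.05], [0, 0, -0.05], [0, 0, -0.05], [0, 0, -0.05], [0, 0, -0.05], [0, 0, -0.05], [0, 0, -0.05], [0, 0, -0.05], [0, 0, 0]], turn=[[0, 0, -0.16], [0, 0, -0.16], [0, 0, -0.16], [0, 0, -0.16], [0, 0, -0.16], [0, 0, -0.16], [0, 0, -0.16], [0, 0, -0.16], [0, 0, -0.16], [0, 0, -0.16], [0, 0, 0]])

```text
t: 18.73
tool_pos: [0.5044, -0.0001, 0.3959]
orientation: [2.501, 1.898, 0.002]
force: [1.1, 1.2, 7.2]
opening: 0.0397
```

```bash
python3 -c "
from h import *
st()"
```

```text
t 18.73 grasp [ 5.048e-01 -2.000e-04  2.289e-01] yaw -0.273 zaxis [ 2.5e-03 -7.0e-04 -1.0e+00] q [-0.1  -0.13  1.76 -0.    1.5   0.17] F [1.1 1.2 7.2] T [-0.12 -0.09 -0.14] op 0.0397
```

arm_command(xyz=[[0, 0, -0.05], [0, 0, -0.05], [0, 0, -0.05], [0, 0, -0.05], [0, 0, -0.05], [0, 0, -0.05], [0, 0, -0.05], [0, 0, -0.05], [0, 0, -0.05], [0, 0, -0.05], [0, 0, 0]], turn=[[0, 0, -0.16], [0, 0, -0.16], [0, 0, -0.16], [0, 0, -0.16], [0, 0, -0.16], [0, 0, -0.16], [0, 0, -0.16], [0, 0, -0.16], [0, 0, -0.16], [0, 0, -0.16], [0, 0, 0]])

```text
t: 20.1
tool_pos: [0.5043, 0.0001, 0.3908]
orientation: [-3.105, 0.472, -0.003]
force: [1.7, 1.8, 8.5]
opening: 0.04
```

```bash
python3 -c "
from h import *
st()"
```

```text
t 20.1 grasp [5.047e-01 2.000e-04 2.238e-01] yaw -1.873 zaxis [ 2.2e-03  1.0e-04 -1.0e+00] q [-0.1  -0.13  1.77  0.    1.5   1.77] F [1.7 1.8 8.5] T [ 0.44  0.06 -0.18] op 0.04
```

arm_command(xyz=[[0, 0, 0.05], [0, 0, 0.1], [0, 0, 0], [0, 0, 0], [0, 0, 0]], turn=[[0, 0, 0], [0, 0, 0], [0, 0, 0], [0, 0, 0], [0, 0, 0]], gripper=7)

```text
t: 20.72
tool_pos: [0.504, 0.0001, 0.3906]
orientation: [3.106, -0.468, -0.001]
force: [0.4, 0.7, 0.2]
opening: 0.0699
```

arm_command(xyz=[[0, 0, 0], [0, 0, 0], [0, 0, 0], [0, 0, 0], [0, 0, 0], [0, 0, 0], [0, 0, 0], [0, 0, 0], [0, 0, 0], [0, 0, 0]], turn=[[0, 0, 0.157], [0, 0, 0.157], [0, 0, 0.157], [0, 0, 0.157], [0, 0, 0.157], [0, 0, 0.157], [0, 0, 0.157], [0, 0, 0.157], [0, 0, 0.157], [0, 0, 0.157]])

```text
t: 21.98
tool_pos: [0.504, 0.0001, 0.3907]
orientation: [-2.524, -1.871, 0.0]
force: [-0.6, 0.3, 0.4]
opening: 0.0699
```

arm_command(xyz=[[0, 0, 0], [0, 0, 0], [0, 0, 0], [0, 0, 0], [0, 0, 0], [0, 0, 0], [0, 0, 0], [0, 0, 0], [0, 0, 0], [0, 0, 0], [0, 0, 0]], turn=[[0, 0, 0.157], [0, 0, 0.157], [0, 0, 0.157], [0, 0, 0.157], [0, 0, 0.157], [0, 0, 0.157], [0, 0, 0.157], [0, 0, 0.157], [0, 0, 0.157], [0, 0, 0.157], [0, 0, 0]])

```text
t: 23.35
tool_pos: [0.504, 0.0001, 0.3907]
orientation: [-0.472, -3.106, 0.0]
force: [-0.1, -0.7, -0.0]
opening: 0.0701
```

```bash
python3 -c "
from h import *
st()
a=read_camera('scene');b=read_camera('top')
for p in (a,b):
  w=world(p); s=w[(np.hypot(w[:,0]-.504,w[:,1]+.0005)<.025)&(w[:,2]>.18)&(w[:,2]<.25)]
  print(np.histogram(s[:,2],bins=np.arange(.18,.25,.003)))
A=cv2.resize(a['frame'][180:270,270:360,::-1],(400,400),interpolation=2);B=cv2.resize(b['frame'][210:290,290:370,::-1],(400,400),interpolation=2)
cv2.imwrite('pics/two4.png',np.hstack([A,B]))
"
```

```text
t 23.35 grasp [5.040e-01 1.000e-04 2.237e-01] yaw 1.269 zaxis [-1.e-04 -0.e+00 -1.e+00] q [-0.1  -0.12  1.77 -0.    1.5  -1.37] F [-0.1 -0.7 -0. ] T [-0.07  0.04 -0.03] op 0.0701
(array([ 3,  0,  1,  0,  6, 13, 22, 10,  5,  4,  5,  7,  2,  1,  0,  0,  0,
        0,  0,  0,  0,  0,  0]), array([0.18 , 0.183, 0.186, 0.189, 0.192, 0.195, 0.198, 0.201, 0.204,
       0.207, 0.21 , 0.213, 0.216, 0.219, 0.222, 0.225, 0.228, 0.231,
       0.234, 0.237, 0.24 , 0.243, 0.246, 0.249]))
(array([ 0,  0,  0,  0,  0, 16, 29, 15,  6,  4,  4,  4,  1,  5,  2,  2,  2,
        0,  0,  0,  0,  0,  0]), array([0.18 , 0.183, 0.186, 0.189, 0.192, 0.195, 0.198, 0.201, 0.204,
       0.207, 0.21 , 0.213, 0.216, 0.219, 0.222, 0.225, 0.228, 0.231,
       0.234, 0.237, 0.24 , 0.243, 0.246, 0.249]))
```

View pics/two4.png

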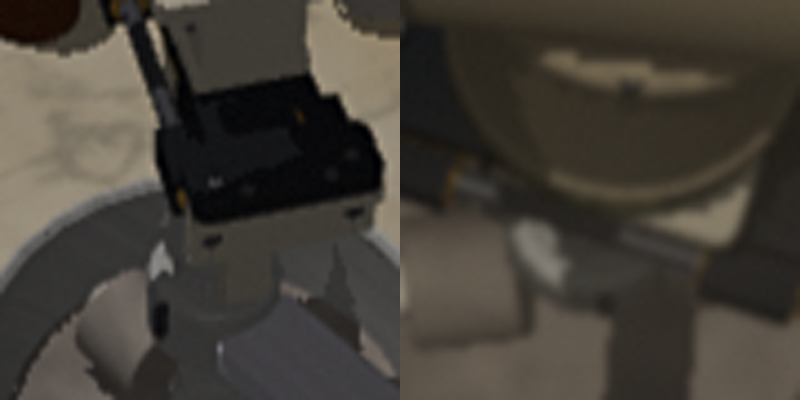

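arm_command(xyz=[[0, 0, 0], [0, 0, 0], [0, 0, 0], [0, 0, 0], [0, 0, 0], [0, 0, 0]], turn=[[0, 0, 0], [0, 0, 0], [0, 0, 0], [0, 0, 0], [0, 0, 0], [0, 0, 0]], gripper=3, force=20)

```text
t: 24.2
tool_pos: [0.504, 0.0001, 0.3908]
orientation: [0.471, 3.106, -0.0]
force: [0.3, -0.1, 0.7]
opening: 0.0401
```

arm_command(xyz=[[0, 0, -0.05], [0, 0, -0.05], [0, 0, -0.05], [0, 0, -0.05], [0, 0, -0.05], [0, 0, -0.05], [0, 0, -0.05], [0, 0, -0.05], [0, 0, -0.05], [0, 0, -0.05], [0, 0, 0]], turn=[[0, 0, -0.16], [0, 0, -0.16], [0, 0, -0.16], [0, 0, -0.16], [0, 0, -0.16], [0, 0, -0.16], [0, 0, -0.16], [0, 0, -0.16], [0, 0, -0.16], [0, 0, -0.16], [0, 0, 0]])

```text
t: 25.58
tool_pos: [0.5043, 0.0005, 0.3861]
orientation: [-2.555, -1.828, -0.002]
force: [2.7, 3.7, 0.5]
opening: 0.0401
```

```bash
python3 -c "
from h import *
st()"
```

```text
t 25.57 grasp [0.5045 0.0006 0.2191] yaw -0.329 zaxis [ 1.2e-03  9.0e-04 -1.0e+00] q [-0.1  -0.12  1.78  0.    1.49  0.23] F [2.7 3.7 0.5] T [ 0.64 -0.4  -0.03] op 0.0401
```

arm_command(xyz=[[0, 0, -0.05], [0, 0, -0.05], [0, 0, -0.05], [0, 0, -0.05], [0, 0, -0.05], [0, 0, -0.05], [0, 0, -0.05], [0, 0, -0.05], [0, 0, -0.05], [0, 0, -0.05], [0, 0, 0], [0, 0, 0]], turn=[[0, 0, -0.16], [0, 0, -0.16], [0, 0, -0.16], [0, 0, -0.16], [0, 0, -0.16], [0, 0, -0.16], [0, 0, -0.16], [0, 0, -0.16], [0, 0, -0.16], [0, 0, -0.15], [0, 0, 0], [0, 0, 0]])

```text
t: 27.08
tool_pos: [0.5044, 0.0, 0.3812]
orientation: [-3.095, 0.536, -0.003]
force: [5.7, 0.3, -0.4]
opening: 0.04
```

```bash
python3 -c "
from h import *
st()
a=read_camera('scene');b=read_camera('top')
for p in (a,b):
  w=world(p); s=w[(np.hypot(w[:,0]-.504,w[:,1]+.0005)<.025)&(w[:,2]>.177)&(w[:,2]<.22)]
  print(np.histogram(s[:,2],bins=np.arange(.177,.22,.003)))
w=world(a);k=w[(w[:,2]>.192)&(w[:,2]<.21)&(np.hypot(w[:,0]-.534,w[:,1]+.173)<.03)]; print(len(k),cv2.minAreaRect(np.float32(k[:,:2])))
A=cv2.resize(a['frame'][180:270,270:360,::-1],(400,400),interpolation=2);B=cv2.resize(b['frame'][210:290,290:370,::-1],(400,400),interpolation=2)
cv2.imwrite('pics/two5.png',np.hstack([A,B]))
"
```

```text
t 27.07 grasp [ 0.5047 -0.      0.2142] yaw -1.913 zaxis [ 1.8e-03 -2.0e-04 -1.0e+00] q [-0.1  -0.12  1.78 -0.    1.48  1.81] F [ 5.7  0.3 -0.4] T [ 0.08 -0.96  0.  ] op 0.04
(array([ 0,  3, 12, 14, 13,  4,  4,  7,  3,  6,  5,  6, 15,  7]), array([0.177, 0.18 , 0.183, 0.186, 0.189, 0.192, 0.195, 0.198, 0.201,
       0.204, 0.207, 0.21 , 0.213, 0.216, 0.219]))
(array([ 0,  0,  0, 19, 30,  8,  4,  9,  4,  6,  5,  1,  8, 31]), array([0.177, 0.18 , 0.183, 0.186, 0.189, 0.192, 0.195, 0.198, 0.201,
       0.204, 0.207, 0.21 , 0.213, 0.216, 0.219]))
238 ((0.5336768627166748, -0.17290151119232178), (0.018043821677565575, 0.047099482268095016), 11.202715873718262)
```

View pics/two5.png

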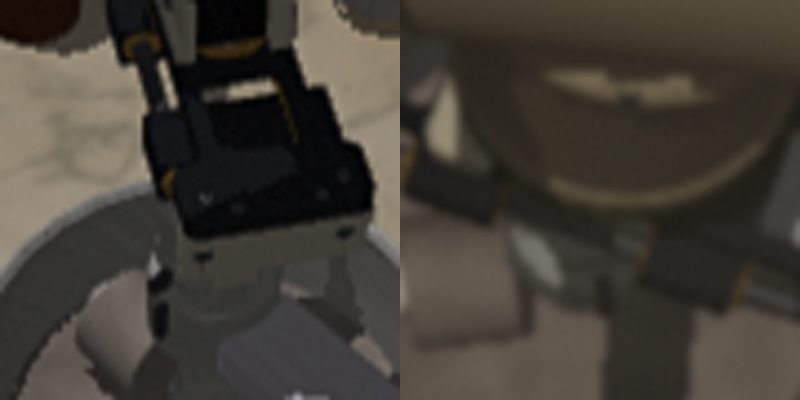

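```bash
python3 -c "
from h import *
s,_,_=st(); print(abs(s['dq']).max())
robot.close_job()"
```

```text
t 27.18 grasp [0.5047 0.     0.2142] yaw -1.913 zaxis [ 1.8e-03 -2.0e-04 -1.0e+00] q [-0.1  -0.12  1.78  0.    1.48  1.81] F [ 5.4  0.3 -0.6] T [ 0.02 -0.89 -0.03] op 0.0405
0.0021292689181645263
the job is handed in; nothing more can be done
```

The job is done and handed in at 27 s. The hand-in gives no verdict, so the figures below come from my own checks.

1. **Lock knob:** I turned it a quarter turn clockwise (1.58 rad). Pictures show the bar square across its start position and the pointer facing the boss.
2. **Turning back:** I turned the screw about 1.95 rad anticlockwise, until the ribs met. The first push down was stopped after about 4 mm with 5 N, so I turned 0.08 rad further. It then dropped to a head height of about 224 mm. I worked out the height before the drop, about 234 mm, from the tool's travel rather than measuring it in a picture.
3. **Turning forward:** I turned the screw one full turn clockwise in two strokes with one regrasp.

**Last checks:**
- The head's centre is at about 204 mm.
- In the last picture the screw rib stands over the boss rib.
- The tool is vertical and the arm is still.
- The gripper is set to 20 N and the fingers stopped on the head at 40 mm, its width across flats.
- A sideways force of about 5 N remains on the wrist.
- I never moved near the cup, but I did not look at it again at the end.

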